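Set and lock the cutting gauge's stop

ROBOT

A 6-joint arm with a two-finger parallel gripper is mounted at the origin on the work surface. World frame = base frame: x ahead of the robot, y to its left, z up, the work surface at z = 0. Lengths are in mm, angles in rad, forces in N, time in s.
With the tool pointing down it reaches from about 400 to 825 mm from the base axis. Payload 7 kg.
Tool frame: the origin (TCP) lies at the very end of the fingers, on their centre line; the grasp point (between the pads) lies 19 mm behind it; z points along the fingers, y is the line along which they close (so a half turn about z gives the same grasp; the last joint's range is limited). The gripper opens to 88 mm and grips with 3 to 60 N. Pads are 19 mm wide; open, the fingers measure 130 mm over their backs; the gripper's body (78 mm by 193 mm) begins 47 mm behind the grasp point.
Start: joints at [1.474, 0.359, 0.012, 0, -1.224, -0.288], TCP at [253.384, 625.613, 226.561] pointing down, gripper open.
Joint ranges: [-3.07, 3.07], [-1.43, 2.12], [-1.02, 1.25], [-3.03, 1.67], [-3.05, -0], [-3.03, 3.03]. Speed limits (rad/s): [2.39, 2.39, 3.01, 3.14, 3.14, 3.14].

INTERFACE

Orientations are given as a unit quaternion [x, y, z, w].
In Python, from plant import bot gives the robot as it stands. Calls block until the motion is done:
- bot.move_ptp(position, orientation): joint-space move of the TCP to a pose.
- bot.line_to(position, velocity=150, ori=None): straight line of the TCP; ori=None keeps the orientation; velocity is the mean speed in mm/s.
- bot.move_joints(angles): joint-space move.
- bot.move_gripper(opening, force=None): finger opening in mm; force is the grip in N (None keeps the last); returns when the fingers have stopped.
- bot.pause(seconds).
- bot.solve_ik(position, orientation): joint angles nearest the present ones, or None.
- bot.read_state(): the state.
- bot.camera(name): name is "scene" or "top" or "wrist"; returns the picture (480x640x3 uint8, red, green, blue); there is no depth.
- bot.get_calibration(name): a dict with "fx", "fy", "cx", "cy" (pixels), "view" (4x4, takes a point from world to camera coordinates); the wrist camera has in their place "T_tool_cam" (4x4, takes a point from camera to tool coordinates, whose origin is the TCP and whose axes are the flange's). Camera axes: x right, y up, looking along -z (the intrinsics and any distortion apply to the point x, -y, -z); pixel columns grow to the right and rows downward; lengths in mm; the calibration is good to about 2 mm. The wrist camera is an equidistant fisheye: a pixel r from the principal point sees the ray r / f radians off the axis. A picture is of the moment at which its call begins: read the wrist's pose just before it. get_calibration takes no time and is no camera call.
A pose or a line that the arm cannot do raises bot.Unreachable and nothing moves.
- bot.close_job(): hands the job in; it is judged then, once.
The state is a dict: "t": time; "joint_pos": joint angles; "qvel": joint speeds; "tau": joint torques, N m; "tcp_pos": TCP position; "eef_rot": TCP orientation; "contact_force": force on the tool from outside, world axes, zero at the start; "moment": the same for the moment, N m; "width": finger opening in mm; "finger_force": force on a finger pad.
Only numpy, scipy, OpenCV 4.12 (cv2) and the standard library are available. Lean on these libraries where they do the work, as an engineer would, in place of code of your own. Each camera call takes 0.05 s, during which the arm holds its last target. There are 200 camera calls.

TASK

On the cutting gauge that has the steel pattern lying on its bed, slide the stop along its rail right up to the pattern's edge, then turn its bar-shaped clamp knob clockwise (seen from above) as far as it goes to lock the stop there. Do not shove the pattern out of its place, and leave the stop of the other gauge where it is.

Things in the scene. Friction and masses are not known exactly. Their poses are not given: they have to be found in the camera images.
- knob_grip (a point): Stop's clamp knob: upright black bar 56 long, 14 thick, 36 mm high. Point: on its vertical axis, where to grip, 13 mm below the bar's top, 32 above the stop's top. x along the bar, z up. Starts free, bar within 0.3 rad of the rail's direction; turns clockwise from above (0.2 N m) to a hard end 1.4 rad from the rail's direction: locked. Free, the stop slides with 2 N, drawn by the knob.
- stop_face (a point): Centre of the flat front face of the stop (dark steel block on the aluminium rail, 56 mm along it, 60 across, its foot reaching over the plywood bed), the face to bring to the pattern; 28 mm ahead of the knob's axis, 25 mm above the table. x along the rail, from stop to pattern, roughly away from the robot; the stop slides only along x. z up.
- pattern_edge (a point): Middle of the top of the pattern's near edge, facing the stop. The pattern is a loose steel plate 110 x 100 x 10 mm, 0.9 kg, with a small wooden lifting knob, flat on the gauge's bed beside the rail. x along the rail, away from the stop. The gap from stop_face to here along the rail is 50 to 160 mm at the start.
- spare_knob_grip (a point): The same point on the clamp knob of the other gauge, alike but with no pattern on it (a brass weight stands there instead): to be left alone.
There are look-alikes about, which are no part of the job. There is more than one size of the part that bears pattern_edge; the job needs the larger.

How it is judged:
By the outcome, as a careful person would: the job done as asked, in the order asked, and still so for the second after the job is handed in, with the robot touching nothing.
It also fails if it takes over 37 s, if anything falls off the work surface, if the arm or the gripper's body presses on something with over 40 N, if the wrist force passes 120 N, or if a joint passes its speed limit or range.

## Working session

There is one attempt and no reset: what is moved stays moved. The work goes in short steps, each a Python script; the robot and the scene stay as the last script left them, time stands still between calls to the robot, and variables do not carry over. Pictures are saved under pics/ and viewed, at most 10 in all, crops included, and the job is handed in when it is done.

```bash
mkdir -p pics; ls; python3 - <<'E'
from plant import bot
import cv2
for n in ("scene","top"):
    cv2.imwrite(f"pics/{n}0.png",bot.camera(n)[:,:,::-1]); c=bot.get_calibration(n); print(n,c)
print(bot.get_calibration("wrist")); print(bot.read_state())
E
```

```text
pics
scene {'fx': 599.7554105671948, 'fy': 599.7554105671948, 'cx': 312.36365474875754, 'cy': 245.17597917727036, 'view': array([[ 4.75923608e-02,  9.98829195e-01, -8.67219425e-03,
        -4.08800254e+01],
       [-7.06189277e-01,  3.97862086e-02,  7.06904352e-01,
         2.57882053e+02],
       [ 7.06421739e-01, -2.75190364e-02,  7.07255986e-01,
        -1.42036117e+03],
       [ 0.00000000e+00,  0.00000000e+00,  0.00000000e+00,
         1.00000000e+00]])}
top {'fx': 442.7670146811025, 'fy': 442.7670146811025, 'cx': 321.4665081219744, 'cy': 243.26662803013465, 'view': array([[ 1.15612013e-02, -9.99700640e-01,  2.15631327e-02,
         1.17296792e+01],
       [ 9.82126351e-01,  1.54042305e-02,  1.87591418e-01,
        -4.64870173e+02],
       [-1.87867424e-01,  1.90089386e-02,  9.82010433e-01,
        -6.95708859e+02],
       [ 0.00000000e+00,  0.00000000e+00,  0.00000000e+00,
         1.00000000e+00]])}
{'fx': 371.64829954431775, 'fy': 371.64829954431775, 'cx': 321.2911943040488, 'cy': 235.97413818655824, 'T_tool_cam': array([[ 1.04793727e-03,  9.56407235e-01,  2.92034421e-01,
   
[... 269 characters left out ...]
00e+00]])}
{'t': 0.1, 'joint_pos': array([ 1.47407605e+00,  3.59305251e-01,  1.11572378e-02, -3.34851509e-04,
       -1.22409447e+00, -2.88111675e-01]), 'qvel': array([ 0.00020838, -0.00346078,  0.00242234,  0.00021119, -0.00031021,
       -0.00049702]), 'tau': array([-4.33325404e-04, -5.84159946e+01,  2.93752742e+01,  7.01545492e+00,
        1.01278396e-02, -5.95388178e-05]), 'tcp_pos': array([253.24192112, 625.22187614, 225.72104928]), 'eef_rot': array([ 9.81533919e-01, -1.91286741e-01, -8.76122846e-05,  7.34811976e-04]), 'contact_force': array([-0.16698211,  0.31954337,  0.28334547]), 'moment': array([-0.00344218, -0.00555339,  0.01185853]), 'finger_force': 0.0, 'width': 87.7016948639305}
```

View pics/top0.png

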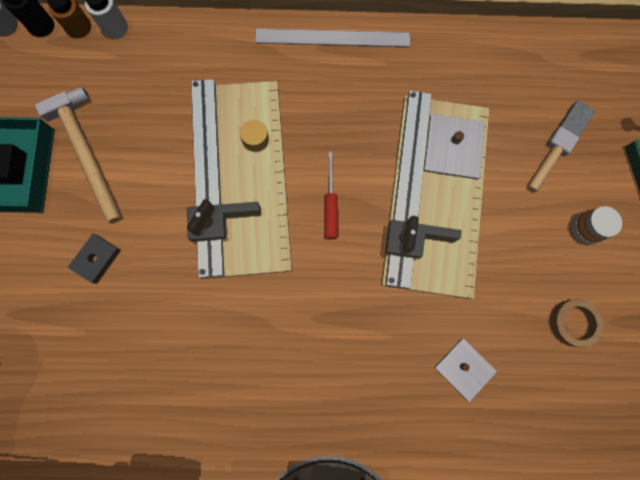

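View pics/scene0.png

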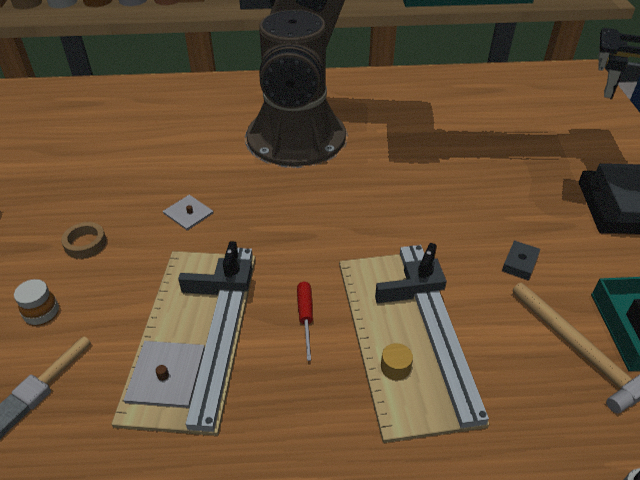

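Target is the right-hand gauge in the top view: stop at about (406,238), knob (411,234), and pattern near edge from (425,174) to (482,178). The left gauge carries the brass weight.

```bash
cat > h.py <<'E'
import numpy as np, cv2
from plant import bot
from scipy.spatial.transform import Rotation as R
def ray(name,u,v,state=None):
    c=bot.get_calibration(name); x=(u-c['cx'])/c['fx']; y=(v-c['cy'])/c['fy']
    if name=='wrist':
        th=np.hypot(x,y); s=np.sin(th)/max(th,1e-9); d=np.array([x*s,-y*s,-np.cos(th)])
        T=np.eye(4); T[:3,:3]=R.from_quat(state['eef_rot']).as_matrix(); T[:3,3]=state['tcp_pos']
        M=T@c['T_tool_cam']
    else:
        d=np.array([x,-y,-1.]); M=np.linalg.inv(c['view'])
    return M[:3,3], M[:3,:3]@d
def atz(name,u,v,z,state=None):
    o,d=ray(name,u,v,state); return o+d*(z-o[2])/d[2]
def tri(rs):
    A=np.zeros((3,3));b=np.zeros(3)
    for o,d in rs:
        d=d/np.linalg.norm(d);P=np.eye(3)-np.outer(d,d);A+=P;b+=P@o
    p=np.linalg.solve(A,b); return p,[np.linalg.norm(np.cross(p-o,d/np.linalg.norm(d))) for o,d in rs]
E
python3 - <<'E'
from h import *
a=cv2.imread('pics/top0.png')[80:300,370:500]; b=cv2.imread('pics/scene0.png')[230:435,110:260]
a=cv2.resize(a,(350,592),interpolation=cv2.INTER_CUBIC); b=cv2.resize(b,(433,592),interpolation=cv2.INTER_CUBIC)
cv2.imwrite('pics/c1.png',np.hstack([a,b]))
for n,u,v,z in [('top',411,234,70),('top',425,174,22),('top',482,178,22),('top',411,93,25),('top',399,287,25),('top',433,114,22),('top',428,93,25),('top',409,287,25)]: print(n,u,v,atz(n,u,v,z).round(1))
E
```

```text
top 411 234 [ 477.3 -126.7   70. ]
top 425 174 [ 597.5 -165.5   22. ]
top 482 178 [ 592.  -267.6   22. ]
top 411 93 [ 752.5 -143.9   25. ]
top 399 287 [ 395.2 -114.1   25. ]
top 433 114 [ 713.3 -184.    22. ]
top 428 93 [ 753.3 -175.4   25. ]
top 409 287 [ 395.4 -131.1   25. ]
```

View pics/c1.png

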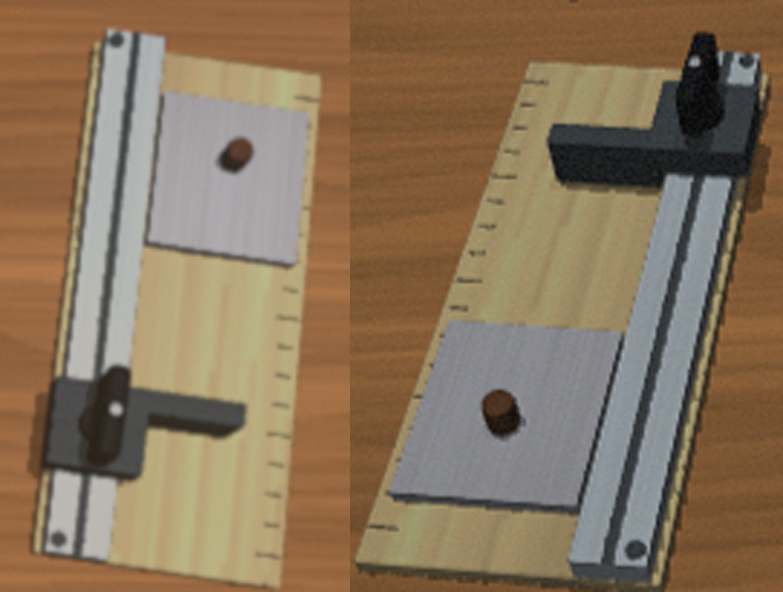

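Crop: the knob top runs from (118,372) to (103,455) on the left half, with rail screws at (116,40) and (57,540). The pattern near edge runs from (148,242) to (294,265). In the right half the knob top is about (705,38).

```bash
cat >> h.py <<'E'
def quat(psi):
    c,s=np.cos(psi),np.sin(psi); return R.from_matrix(np.array([[c,s,0],[s,-c,0],[0,0,-1]]).T if 0 else np.column_stack([(c,s,0),(s,-c,0),(0,0,-1)])).as_quat()
E
python3 - <<'E'
from h import *
t=lambda u,v,z:atz('top',370+u*130/350,80+v*220/592,z)
a=t(116,40,25);b=t(57,540,25);print(a,b);phi=np.arctan2(*(a-b)[1::-1]);print('rail',phi)
for z in(80,95):
    k1=t(118,372,z);k2=t(103,455,z);print(k1,k2,np.arctan2(*(k1-k2)[1::-1]))
T=lambda u,v:ray('top',370+u*130/350,80+v*220/592); S=lambda u,v:ray('scene',110+(u-350)*150/433,230+v*205/592)
print('knob far/near top',tri([T(116,368),S(699,62)]),tri([T(100,460),S(706,36)]))
print('stop front outer corner',tri([T(57,378),S(750,175)]))
print('patt near corners',tri([T(148,240),S(621,332)]),tri([T(294,263),S(447,321)]))
for psi in (phi,phi+np.pi,phi-np.pi):
  for p in ([480,-127,230],[560,-140,80]):
    for d in (0,-1.3,-1.8):
        q=bot.solve_ik(p,quat(psi+d)); print(psi,d,None if q is None else np.round(q,2))
E
```

```text
[ 748.88883943 -147.68981487   25.        ] [ 405.68049251 -101.03275875   25.        ]
rail -0.13511554529116881
[ 501.15706989 -129.68272822   80.        ] [ 450.49744732 -119.3799304    80.        ] -0.20063668490049705
[ 497.34412794 -126.16619989   95.        ] [ 447.7855684  -116.08732853   95.        ] -0.2006366849004978
knob far/near top (array([ 493.22688505, -117.19627912,  120.33370336]), [np.float64(1.9146891516804454), np.float64(1.914689151680442)]) (array([ 445.17961167, -115.52188694,   92.89587141]), [np.float64(0.7755796565768334), np.float64(0.7755796565768146)])
stop front outer corner (array([507.4580156 , -96.74411203,  37.57059271]), [np.float64(3.85078356015745), np.float64(3.8507835601574043)])
patt near corners (array([ 606.54128572, -164.79372995,   21.84776686]), [np.float64(1.0052456375925811), np.float64(1.0052456375925485)]) (array([ 592.89082449, -263.17743189,   20.48928708]), [np.float64(0.011924879660436972), np.float64(0.011924879660436984)])
-0.13511554529116881 0 [ 0.14  0.06 -0.37  0.   -1.15  1.3 ]
-0.13511554529116881 -1.3 [ 0.14  0.06 -0.37 
[... 165 characters left out ...]
-1.3 [ 0.09  0.34 -0.39  0.   -0.84  0.04]
-0.13511554529116881 -1.8 [ 0.09  0.34 -0.39  0.   -0.84 -0.46]
3.006477108298624 0 [ 0.14  0.06 -0.37  0.   -1.15 -1.84]
3.006477108298624 -1.3 None
3.006477108298624 -1.8 [ 0.14  0.06 -0.37  0.   -1.15  2.64]
3.006477108298624 0 [ 0.09  0.34 -0.39  0.   -0.84 -1.8 ]
3.006477108298624 -1.3 None
3.006477108298624 -1.8 [ 0.09  0.34 -0.39  0.   -0.84  2.68]
-3.276708198880962 0 [ 0.14  0.06 -0.37  0.   -1.15 -1.84]
-3.276708198880962 -1.3 None
-3.276708198880962 -1.8 [ 0.14  0.06 -0.37  0.   -1.15  2.64]
-3.276708198880962 0 [ 0.09  0.34 -0.39  0.   -0.84 -1.8 ]
-3.276708198880962 -1.3 None
-3.276708198880962 -1.8 [ 0.09  0.34 -0.39  0.   -0.84  2.68]
```

```bash
python3 - <<'E'
from h import *
bot.move_ptp([475,-120,190],quat(-0.135)); bot.pause(0.2)
s=bot.read_state(); im=bot.camera('wrist'); print(s['t'],s['tcp_pos'],s['eef_rot'])
import json; json.dump({k:np.asarray(s[k]).tolist() for k in('tcp_pos','eef_rot')},open('w1.json','w'))
cv2.imwrite('pics/w1.png',cv2.resize(im[:,:,::-1],(800,600),interpolation=cv2.INTER_CUBIC))
E
```

```text
3.0417 [ 475.16963718 -119.64978602  189.94373368] [ 9.97743449e-01 -6.71416988e-02 -4.75479584e-05  1.35647723e-05]
```

View pics/w1.png

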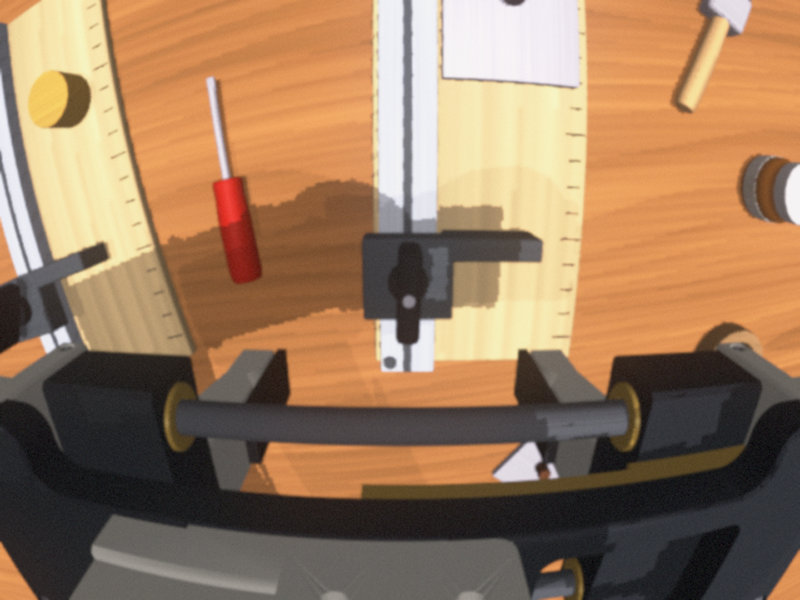

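Wrist picture (800x600): the knob bar's top runs from (410,243) to (408,343) and the block top's front edge from (364,236) to (442,234). The pattern's near edge runs from (443,78) to (579,87), and the rail groove from (408,10) to (406,225).

```bash
python3 - <<'E'
from h import *
import json
s=json.load(open('w1.json')); w=lambda u,v,z:atz('wrist',u*.8,v*.8,z,s)
ang=lambda a,b:np.arctan2(*(a-b)[1::-1])
for z in(80,90,100):
    a,b=w(410,243,z),w(408,343,z); print(z,a,b,(a+b)/2,np.linalg.norm(a-b),ang(a,b))
g=[w(u,v,25) for u,v in((408,10),(406,225))]; print('groove',g,ang(*g))
for z in (40,45,50): print('block front',z,w(364,236,z),w(442,234,z),'rear',w(363,316,z),w(451,318,z))
g=[w(*p,21.5) for p in((443,78),(579,87))]; print('pat',g,ang(*g),np.linalg.norm(g[0]-g[1]))
g=[w(*p,12) for p in((586,80),(569,360))]; print('bed',g,ang(*g))
W=lambda u,v:ray('wrist',u*.8,v*.8,s);T=lambda u,v:ray('top',370+u*130/350,80+v*220/592); S=lambda u,v:ray('scene',110+(u-350)*150/433,230+v*205/592)
print('near top',tri([W(408,343),T(100,460)]),tri([W(408,343),S(706,36)]),'dot',tri([W(408,301),T(117,409)]),tri([W(408,301),S(694,63)]))
print('pat',tri([W(443,78),T(148,240),S(621,332)]),tri([W(579,87),T(294,263),S(447,321)]))
print('block rear-left',tri([W(363,316),T(45,465)]), 'rear right',tri([W(451,318),T(140,473)]))
E
```

```text
80 [ 502.81942009 -128.47096941   80.        ] [ 440.3351744  -119.16419744   80.        ] [ 471.57729725 -123.81758343   80.        ] 63.173546394852345 -0.14785888008821768
90 [ 504.7033402  -128.51507989   90.        ] [ 444.55366917 -119.55603324   90.        ] [ 474.62850469 -124.03555656   90.        ] 60.813217662031214 -0.14785888008821751
100 [ 506.58726032 -128.55919037  100.        ] [ 448.77216394 -119.94786903  100.        ] [ 477.67971213 -124.2535297   100.        ] 58.452888929210154 -0.14785888008821768
groove [array([ 657.26686402, -148.78665298,   25.        ]), array([ 505.57433605, -127.11575559,   25.        ])] -0.14190051906446238
block front 40 [504.22920275 -98.3235682   40.        ] [ 498.61407444 -150.40529627   40.        ] rear [448.09707632 -88.83686422  40.        ] [ 438.27962081 -150.17330217   40.        ]
block front 45 [505.02577774 -98.83272288  45.        ] [ 499.50190863 -150.06799888   45.        ] rear [449.80593199 -89.50020042  45.        ] [ 440.1480335  -149.83977524   45.        ]
block front 50 [505.82235272 -99.34187755  50.        ] [
[... 785 characters left out ...]
4)]) (array([ 473.37994685, -122.30646526,   98.7278659 ]), [np.float64(0.9184828708053233), np.float64(0.9184828708053455)])
pat (array([ 606.01332555, -165.33205302,   21.31020554]), [np.float64(1.1160425998645596), np.float64(0.9013100726652561), np.float64(1.4353099520957984)]) (array([ 592.79200287, -263.74808185,   20.74624299]), [np.float64(1.263022744291301), np.float64(0.6188880792274306), np.float64(0.6454331954619578)])
block rear-left (array([450.00380556, -90.14296141,  46.40443407]), [np.float64(0.5355321800486774), np.float64(0.5355321800486355)]) rear right (array([ 444.02261946, -148.33502544,   54.40931558]), [np.float64(0.9302882488403456), np.float64(0.9302882488403692)])
```

```bash
python3 - <<'E'
from h import *
import json
q=quat(-0.16-np.pi/2)
bot.move_ptp([474.5,-123.3,130],q); bot.line_to([474.5,-123.3,64],120); 
print(bot.read_state()['contact_force'])
bot.move_gripper(50,10); s=bot.read_state(); print(s['t'],s['tcp_pos'],s['width'],s['finger_force'],s['contact_force'])
p=np.array([474.5,-123.3,64])+90*np.array([np.cos(-.134),np.sin(-.134),0])
bot.line_to(p,60); bot.pause(.2); s=bot.read_state(); im=bot.camera('wrist'); print(s['t'],s['tcp_pos'],s['width'],s['finger_force'],s['contact_force'],s['moment'])
json.dump({k:np.asarray(s[k]).tolist() for k in('tcp_pos','eef_rot')},open('w2.json','w'))
cv2.imwrite('pics/w2r.png',im[:,:,::-1]); cv2.imwrite('pics/w2.png',cv2.resize(im[:,:,::-1],(800,600),interpolation=cv2.INTER_CUBIC))
E
```

```text
[ 0.39673004 -0.1319701   0.73502336]
5.825 [ 474.66961261 -123.2777751    64.2460314 ] 55.910131353681756 10.000296235084534 [0.31060307 0.38006842 2.21441864]
7.675 [ 564.02799627 -135.29705093   64.25721224] 55.896465217090594 10.000267177820206 [-0.29485807  0.51459417  5.33843818] [ 0.33717974  0.07755218 -0.08622455]
```

View pics/w2.png

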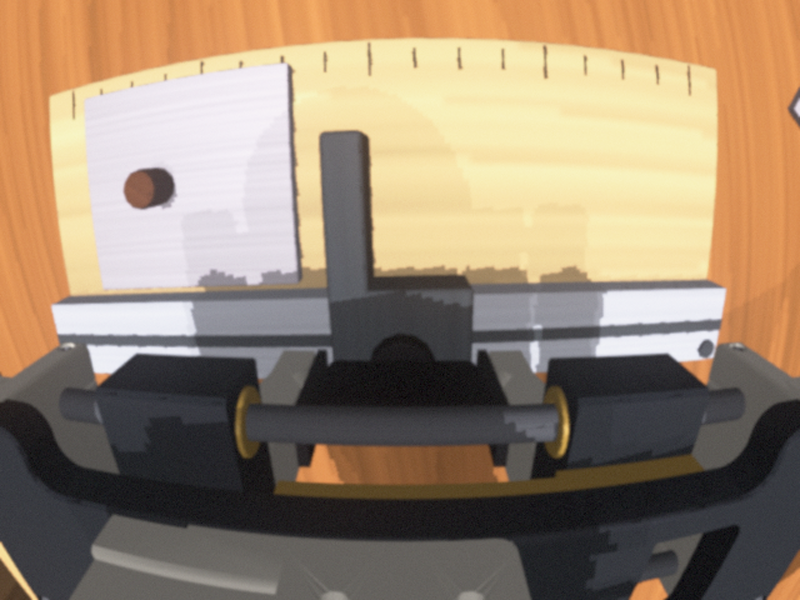

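The stop moved with the knob, which is centred (width 55.9). In the picture the foot's front top edge runs from (320,134) to (329,270). The pattern's near edge runs from (290,66) to (298,278), so a gap remains.

```bash
python3 - <<'E'
from h import *
import json
s=json.load(open('w2.json')); d=np.array([np.cos(-.134),np.sin(-.134),0]); n=np.array([-d[1],d[0],0])
w=lambda u,v,z:[round(float(x),1) for x in ((lambda p:(p@d,p@n))(atz('wrist',u*.8,v*.8,z,s)))]
t=np.array(s['tcp_pos']); print('tcp s,n',t@d,t@n,'face',t@d+28)
for p in((290,66),(298,278),(294,172)): print('pat',w(*p,21))
for z in(21,30,40,50): print(z,w(320,134,z),w(329,270,z),'back',w(366,134,z),'blk rear',w(470,280,z))
im=cv2.imread('pics/w2r.png')[85:240,190:320]; cv2.imwrite('pics/w2c.png',cv2.resize(im,(503,600),interpolation=cv2.INTER_CUBIC))
E
```

```text
tcp s,n 577.047322639162 -58.730401030927645 face 605.047322639162
pat [621.5, -181.0]
pat [622.8, -85.8]
pat [621.3, -133.6]
21 [609.1, -149.5] [608.2, -89.0] back [589.3, -148.4] blk rear [544.9, -82.8]
30 [607.5, -149.0] [606.7, -91.2] back [588.6, -147.9] blk rear [546.2, -85.3]
40 [605.8, -148.4] [605.0, -93.6] back [587.9, -147.4] blk rear [547.7, -88.0]
50 [604.1, -147.8] [603.3, -96.0] back [587.1, -146.9] blk rear [549.1, -90.7]
```

View pics/w2c.png

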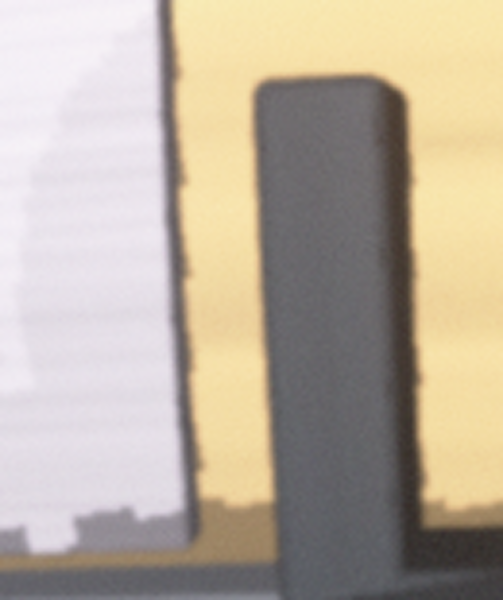

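```bash
python3 - <<'E'
from h import *
import json
d=np.array([np.cos(-.134),np.sin(-.134),0])
p0=np.array([474.5,-123.3,64])+90*d
bot.line_to(p0+12.5*d,40)
for k in range(8):
    bot.line_to(p0+(13+.35*k)*d,10); s=bot.read_state(); print(round(s['t'],2),(s['tcp_pos']@d).round(2),s['contact_force'].round(2),(s['contact_force']@d).round(2),s['moment'].round(2))
bot.pause(.15)
s=bot.read_state(); im=bot.camera('wrist'); print(s['t'],s['tcp_pos']@d,s['width'],s['contact_force'])
json.dump({k:np.asarray(s[k]).tolist() for k in('tcp_pos','eef_rot')},open('w3.json','w'))
cv2.imwrite('pics/w3r.png',im[:,:,::-1]); c=im[40:250,140:340,::-1]; cv2.imwrite('pics/w3.png',cv2.resize(c,(571,600),interpolation=cv2.INTER_CUBIC))
E
```

```text
8.44 589.99 [-0.29  0.7   4.49] -0.38 [ 0.3 -0.1 -0.1]
8.69 590.03 [-0.51  0.75  6.39] -0.61 [ 0.47  0.23 -0.08]
8.94 590.18 [-2.3   1.06  6.79] -2.42 [ 0.55  0.46 -0.09]
9.19 590.46 [-1.47  1.01  8.24] -1.59 [ 0.64  0.52 -0.12]
9.44 590.78 [-1.72  1.6   6.33] -1.92 [ 0.6   0.52 -0.09]
9.69 591.11 [-1.3   2.06  7.23] -1.57 [ 0.59  0.54 -0.08]
9.94 591.47 [-1.29  2.82  6.93] -1.66 [ 0.6   0.6  -0.03]
10.19 591.81 [-0.88  1.98  8.13] -1.14 [ 0.59  0.59 -0.09]
10.3417 591.8671514014565 55.32903079126052 [-1.72536441  1.03964956  7.21473904]
```

View pics/w3.png

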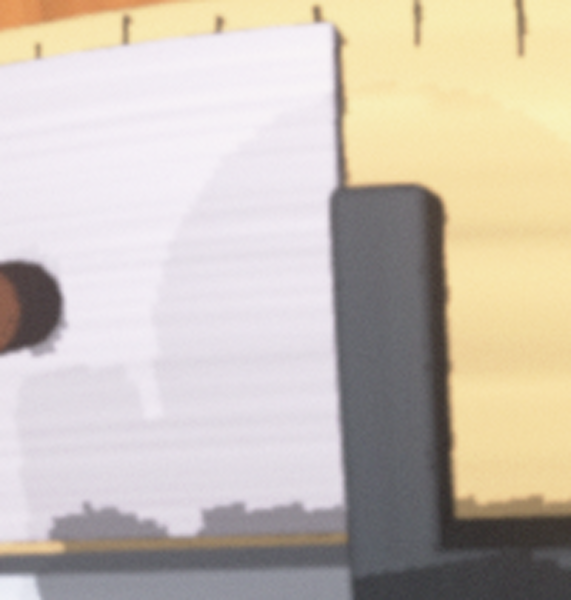

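```bash
python3 - <<'E'
from h import *
import json
d=np.array([np.cos(-.134),np.sin(-.134),0]); n=np.array([-d[1],d[0],0])
for f,ps in(('w3',[(336,30),(338,100),(341,180)]),('w2',None)):
    s=json.load(open(f+'.json'));
    P=[(140+u*.35,40+v*.35) for u,v in ps] if ps else [(290*.8,66*.8),(190+176*.2585,85+150*.2585),(190+187*.2585,85+450*.2585)]
    for p in P:
        q=atz('wrist',*p,21,s); print(f,np.round(p,1),(q@d).round(1),(q@n).round(1))
s=json.load(open('w3.json'))
for u,v in((332,200),(340,350),(348,520)):
    for z in (38,40): q=atz('wrist',140+u*.35,40+v*.35,z,s); print('foot',z,(q@d).round(1),(q@n).round(1))
for f,pt in(('w2',(118*0,0)),):pass
# far right corner of pattern/tick registration between frames via subpixel match of pattern knob vs tick
a=cv2.imread('pics/w2r.png',0);b=cv2.imread('pics/w3r.png',0)
sa=json.load(open('w2.json'))
# rectify both to pattern plane (z=21) in (s,n), 0.5 mm/pix, and correlate
c=bot.get_calibration('wrist')
def rect(im,s,z):
    S,N=np.meshgrid(np.arange(600,740,.5),np.arange(-215,-70,.5)); p=S[...,None]*d+N[...,None]*n; p[...,2]=z
    Rm=R.from_quat(s['eef_rot']).as_matrix(); T=np.eye(4);T[:3,:3]=Rm;T[:3,3]=s['tcp_pos'];M=np.linalg.inv(T@c['T_tool_cam'])
    q=p@M[:3,:3].T+M[:3,3]; x,y,zz=q[...,0],-q[...,1],-q[...,2]; r=np.hypot(x,y); th=np.arctan2(r,zz)
    return cv2.remap(im,(c['cx']+c['fx']*th*x/r).astype(np.float32),(c['cy']+c['fy']*th*y/r).astype(np.float32),cv2.INTER_LINEAR)
for nm,z,sl in(('pattern',21,np.s_[20:70,30:160]),('bed',12,np.s_[0:75,10:200])):
    A,B=rect(a,sa,z),rect(b,s,z)
    if nm=='pattern': cv2.imwrite('pics/r2.png',A);cv2.imwrite('pics/r3.png',B)
    cv2.imwrite(f'pics/rect_{nm}.png',np.hstack([A,B]))
cv2.imwrite('pics/m.png',cv2.resize(np.vstack([np.hstack([rect(a,sa,21),rect(b,s,21)])]),(800,414)))
E
```

```text
w3 [257.6  50.5] 622.1 -181.0
w3 [258.3  75. ] 622.1 -167.2
w3 [259.4 103. ] 622.0 -151.7
w2 [232.   52.8] 621.5 -181.0
w2 [235.5 123.8] 620.8 -141.2
w2 [238.3 201.3] 621.9 -98.0
foot 38 620.9 -147.1
foot 40 620.5 -147.0
foot 38 620.7 -120.8
foot 40 620.3 -121.0
foot 38 621.1 -90.0
foot 40 620.7 -90.5
```

View pics/m.png

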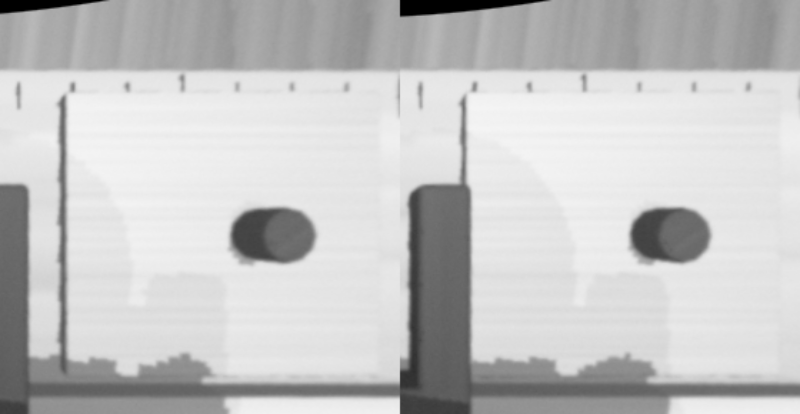

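Pattern has not moved, and about 1–2 mm of gap remains. I'll creep on with a force threshold.

```bash
python3 - <<'E'
from h import *
import json
d=np.array([np.cos(-.134),np.sin(-.134),0])
p0=np.array([474.5,-123.3,64])+90*d
for k in range(1,9):
    bot.line_to(p0+(15.45+.3*k)*d,10); s=bot.read_state(); f=s['contact_force']@d; print(round(s['t'],2),(s['tcp_pos']@d).round(2),s['width'].__round__(2),f.round(2),s['contact_force'].round(2),s['moment'].round(2))
    if f<-3.6: break
bot.pause(.1)
s=bot.read_state(); im=bot.camera('wrist'); print(s['t'],s['tcp_pos']@d,s['width'],s['contact_force'])
json.dump({k:np.asarray(s[k]).tolist() for k in('tcp_pos','eef_rot')},open('w4.json','w'))
cv2.imwrite('pics/w4r.png',im[:,:,::-1])
# pattern shift by wrist image: rectify at z=21 and phase-correlate pattern patch
n=np.array([-d[1],d[0],0]); c=bot.get_calibration('wrist')
def rect(f,z):
    im=cv2.imread(f'pics/{f}r.png',0); s=json.load(open(f+'.json'))
    S,N=np.meshgrid(np.arange(600,740,.25),np.arange(-215,-70,.25)); p=S[...,None]*d+N[...,None]*n; p[...,2]=z
    T=np.eye(4);T[:3,:3]=R.from_quat(s['eef_rot']).as_matrix();T[:3,3]=s['tcp_pos'];M=np.linalg.inv(T@c['T_tool_cam'])
    q=p@M[:3,:3].T+M[:3,3]; x,y,zz=q[...,0],-q[...,1],-q[...,2]; r=np.hypot(x,y); th=np.arctan2(r,zz)
    return cv2.remap(im,(c['cx']+c['fx']*th*x/r).astype(np.float32),(c['cy']+c['fy']*th*y/r).astype(np.float32),cv2.INTER_CUBIC)
def shift(A,B,y0,y1,x0,x1):
    m=cv2.matchTemplate(B,A[y0:y1,x0:x1],cv2.TM_CCOEFF_NORMED); l=cv2.minMaxLoc(m); return (l[3][0]-x0)*.25,(l[3][1]-y0)*.25,round(l[1],3)
A=rect('w3',21);B=rect('w4',21);cv2.imwrite('pics/rA.png',A)
print('edge',shift(A,B,130,245,60,160),'knob',shift(A,B,270,390,300,460)); A=rect('w3',12);B=rect('w4',12);print('ticks',shift(A,B,95,128,60,500))
E
```

```text
10.64 592.12 55.68 -1.52 [-1.23  2.29  7.07] [ 0.59  0.6  -0.09]
10.89 592.42 56.48 -2.32 [-2.03  2.33  8.12] [ 0.61  0.54 -0.09]
11.14 592.74 55.66 -2.45 [-2.38  0.68  6.8 ] [ 0.65  0.55 -0.05]
11.39 593.01 55.86 -1.37 [-1.2   1.37  6.62] [ 0.64  0.53 -0.06]
11.64 593.34 55.69 -2.44 [-2.26  1.45  6.58] [ 0.6   0.56 -0.06]
11.89 593.62 56.19 -1.91 [-1.7   1.73  7.02] [ 0.62  0.59 -0.06]
12.14 593.89 55.73 -2.17 [-1.98  1.53  6.8 ] [ 0.65  0.53 -0.12]
12.39 594.24 56.12 -1.95 [-1.74  1.72  6.83] [ 0.62  0.55 -0.04]
12.4917 594.2311866895218 56.11908661714317 [-0.94348495  1.20190151  6.469073  ]
edge (0.0, 0.0, 0.996) knob (-0.25, 0.0, 0.999)
ticks (0.0, 0.0, 0.984)
```

No contact yet and the pattern is unmoved. I'll continue, checking foot and pattern shift numerically at each step.

```bash
cat >> h.py <<'E'
d=np.array([np.cos(-.134),np.sin(-.134),0]); n=np.array([-d[1],d[0],0])
def rect(im,s,z):
    c=bot.get_calibration('wrist')
    S,N=np.meshgrid(np.arange(600,740,.2),np.arange(-215,-70,.2)); p=S[...,None]*d+N[...,None]*n; p[...,2]=z
    T=np.eye(4);T[:3,:3]=R.from_quat(s['eef_rot']).as_matrix();T[:3,3]=s['tcp_pos'];M=np.linalg.inv(T@c['T_tool_cam'])
    q=p@M[:3,:3].T+M[:3,3]; x,y,zz=q[...,0],-q[...,1],-q[...,2]; r=np.hypot(x,y); th=np.arctan2(r,zz)
    return cv2.remap(cv2.cvtColor(im,cv2.COLOR_BGR2GRAY),(c['cx']+c['fx']*th*x/r).astype(np.float32),(c['cy']+c['fy']*th*y/r).astype(np.float32),cv2.INTER_CUBIC)
def shift(A,B,s0,s1,n0,n1):
    x0,x1,y0,y1=[int(round(v*5)) for v in(s0-600,s1-600,n0+215,n1+215)]
    m=cv2.matchTemplate(B,A[y0:y1,x0:x1],cv2.TM_CCOEFF_NORMED); l=cv2.minMaxLoc(m); x,y=l[3]
    f=0
    if 0<x<m.shape[1]-1:
        a,b,c=m[y,x-1:x+2]; f=.5*(a-c)/(a-2*b+c)
    return round((x+f-x0)/5,2),round(l[1],3)
def check(A,a,B,b):
    A1,B1=rect(A,a,21),rect(B,b,21); A2,B2=rect(A,a,39),rect(B,b,39)
    return 'edge',shift(A1,B1,615,640,-182,-154),'knob',shift(A1,B1,675,720,-150,-115),'foot',shift(A2,B2,602,632,-150,-143)
E
python3 - <<'E'
from h import *
import json
A,a=cv2.imread('pics/w3r.png'),json.load(open('w3.json'))
print(check(A,a,cv2.imread('pics/w2r.png'),json.load(open('w2.json'))))
print(check(A,a,cv2.imread('pics/w4r.png'),json.load(open('w4.json'))))
p0=np.array([474.5,-123.3,64])+90*d
for k in range(1,6):
    bot.line_to(p0+(17.85+.3*k)*d,10); s=bot.read_state(); f=s['contact_force']@d
    s=bot.read_state(); im=bot.camera('wrist')[:,:,::-1].copy()
    r=check(A,a,im,s); print(round(s['t'],2),(s['tcp_pos']@d).round(2),f.round(2),s['moment'].round(2),*r)
    if f<-3.6 or r[1][0]>.5: break
cv2.imwrite('pics/w5r.png',im); json.dump({k:np.asarray(s[k]).tolist() for k in('tcp_pos','eef_rot')},open('w5.json','w'))
cv2.imwrite('pics/w5.png',cv2.resize(im[40:250,140:340],(571,600),interpolation=cv2.INTER_CUBIC))
E
```

```text
('edge', (np.float32(-0.28), 0.976), 'knob', (np.float32(0.8), 0.987), 'foot', (np.float32(42.79), 0.914))
('edge', (np.float32(0.02), 0.996), 'knob', (np.float32(-0.15), 0.999), 'foot', (np.float32(2.31), 0.991))
12.79 594.51 -1.88 [ 0.56  0.56 -0.07] edge (np.float32(-0.01), 0.996) knob (np.float32(-0.2), 0.999) foot (np.float32(2.63), 0.991)
13.09 594.8 -1.34 [ 0.63  0.57 -0.13] edge (np.float32(-0.0), 0.996) knob (np.float32(-0.23), 0.999) foot (np.float32(2.92), 0.99)
13.39 595.14 -1.63 [ 0.61  0.55 -0.05] edge (np.float32(0.03), 0.995) knob (np.float32(-0.21), 0.999) foot (np.float32(3.26), 0.99)
13.69 595.35 -1.9 [ 0.63  0.65 -0.09] edge (np.float32(0.03), 0.995) knob (np.float32(-0.24), 0.999) foot (np.float32(3.47), 0.99)
13.99 595.41 -3.2 [ 0.8   0.92 -0.  ] edge (np.float32(0.05), 0.995) knob (np.float32(-0.22), 0.999) foot (np.float32(3.51), 0.99)
```

View pics/w5.png

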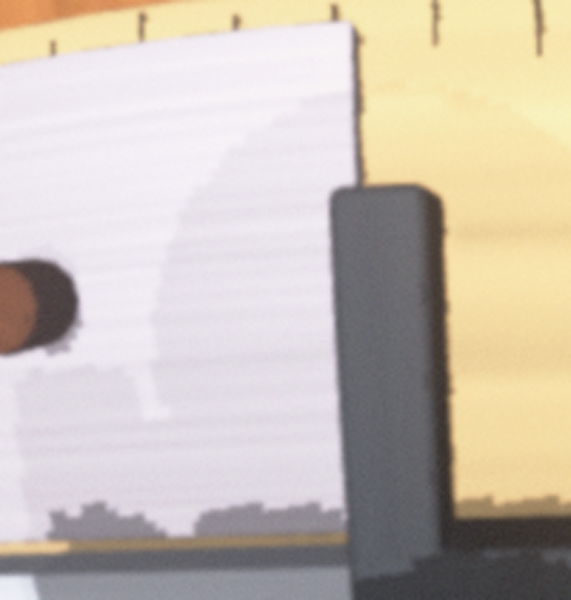

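Contact: the TCP and foot stalled at s≈595.4, force and moment rose, and the pattern's edge shift is under 0.1 mm. Now I'll regrip across the bar.

```bash
python3 - <<'E'
from h import *
import json
s=bot.read_state(); p=np.array(s['tcp_pos']); print(p@d); p[2]=64
bot.move_gripper(86); up=p.copy(); up[2]=118; bot.line_to(up,150)
q=quat(-0.16); bot.move_ptp(up,q); s=bot.read_state();print(s['t'],s['tcp_pos']-up)
bot.line_to(p,120); bot.move_gripper(5,10); bot.pause(.1); s=bot.read_state()
print(s['t'],s['tcp_pos']-p,s['width'],s['finger_force'],s['contact_force'],(s['contact_force']@d,s['contact_force']@n),s['moment'])
json.dump(p.tolist(),open('p.json','w'))
E
```

```text
595.3859065022086
16.675 [-0.25922817 -0.02037309 -0.48744274]
18.3917 [-0.02650235 -0.10226877 -0.01009707] 23.967848171491823 10.000046789646149 [ 0.30644251 -1.49724669  0.0262472 ] (np.float64(0.5037265574167472), np.float64(-1.4428839919484486)) [-0.41176317 -0.0410667   0.05684008]
```

Width of 24 means the tips are on the boss under the bar, so I'm a little low. Raise 8 mm and regrip.

```bash
python3 - <<'E'
from h import *
import json
p=np.array(json.load(open('p.json')))
bot.move_gripper(40); p[2]=72; bot.line_to(p,60); bot.move_gripper(5,10); bot.pause(.1); s=bot.read_state()
print(s['t'],s['tcp_pos']-p,s['width'],s['finger_force'],(s['contact_force']@d,s['contact_force']@n),s['moment'])
json.dump(p.tolist(),open('p.json','w'))
im=bot.camera('wrist')[:,:,::-1]; cv2.imwrite('pics/w6.png',im)
E
```

```text
19.875 [-0.10734606 -0.09352522 -0.1022795 ] 14.01066604174215 9.995439648628235 (np.float64(0.9055623236396205), np.float64(-0.8923569275154773)) [-0.44361691 -0.04536293 -0.08646533]
```

View pics/w6.png

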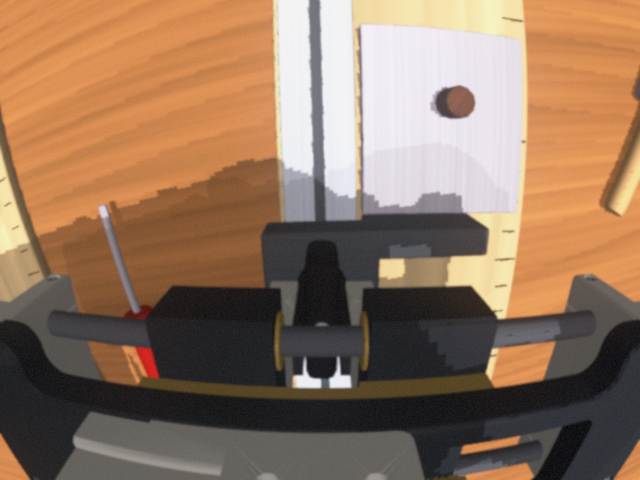

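Width 14.0, so the bar is properly gripped, and the stop sits at the pattern's edge. Now turn.

```bash
python3 - <<'E'
from h import *
import json
p=np.array(json.load(open('p.json')))
bot.move_gripper(5,50)
for a in list(np.linspace(-.45,-1.35,4))+[-1.45,-1.53,-1.58,-1.63]:
    bot.move_ptp(p,quat(a)); s=bot.read_state(); T=R.from_quat(s['eef_rot']).as_matrix()
    print(round(s['t'],2),round(a,3),np.arctan2(T[1,0],T[0,0]).round(3),(s['tcp_pos']@d-p@d).round(2),round(s['width'],2),'f',(s['contact_force']@d).round(1),(s['contact_force']@n).round(1),'m',s['moment'].round(2))
    if abs(s['moment'][2])>1.5: break
E
```

```text
20.52 -0.45 -0.446 -0.13 14.11 f 0.4 -2.5 m [-0.83 -0.08 -0.1 ]
20.92 -0.75 -0.744 -0.09 13.62 f 0.1 -3.0 m [-0.95 -0.09 -0.18]
21.31 -1.05 -1.043 -0.1 13.76 f 1.1 -2.7 m [-1.07 -0.1  -0.06]
21.7 -1.35 -1.343 -0.07 13.85 f -0.1 -3.4 m [-0.93 -0.04 -0.08]
21.95 -1.45 -1.444 -0.07 13.67 f 0.0 -2.5 m [-1.04 -0.07 -0.07]
22.2 -1.53 -1.525 -0.05 13.84 f -0.1 -2.6 m [-1.16 -0.02 -0.04]
22.45 -1.58 -1.575 -0.05 14.06 f 0.7 -3.1 m [-1.12  0.09  1.01]
22.7 -1.63 -1.626 -0.11 14.49 f -0.7 -2.1 m [-0.25  0.31  1.12]
```

```bash
python3 - <<'E'
from h import *
import json
p=np.array(json.load(open('p.json')))
bot.move_ptp(p,quat(-1.58)); print('m',bot.read_state()['moment'].round(2))
bot.move_gripper(50); up=p.copy(); up[2]=125; bot.line_to(up,120)
bot.move_ptp(up,quat(-.16-np.pi/2)); bot.pause(.2); s=bot.read_state(); im=bot.camera('wrist')[:,:,::-1].copy(); cv2.imwrite('pics/w7.png',im)
A,a=cv2.imread('pics/w5r.png'),json.load(open('w5.json'))
print(s['t'],check(A,a,im,s),s['contact_force'])
# bar direction from the picture: dark pixels on knob top plane (z~100)
S,N=np.meshgrid(np.arange(-45,45,.25),np.arange(-45,45,.25)); g=p+S[...,None]*d+N[...,None]*n; g[...,2]=100
c=bot.get_calibration('wrist');T=np.eye(4);T[:3,:3]=R.from_quat(s['eef_rot']).as_matrix();T[:3,3]=s['tcp_pos'];M=np.linalg.inv(T@c['T_tool_cam'])
q=g@M[:3,:3].T+M[:3,3];x,y,z=q[...,0],-q[...,1],-q[...,2];r=np.hypot(x,y);th=np.arctan2(r,z)
B=cv2.remap(cv2.cvtColor(im,cv2.COLOR_BGR2GRAY),(c['cx']+c['fx']*th*x/r).astype(np.float32),(c['cy']+c['fy']*th*y/r).astype(np.float32),1)
m=(B<35).astype(np.uint8); k,l,st,ce=cv2.connectedComponentsWithStats(m); i=l[150:210,150:210]; i=np.bincount(i[i>0]).argmax()
ys,xs=np.where(l==i); print('dark comp',st[i]*.25,'angle of rect vs rail',cv2.minAreaRect(np.column_stack([xs,ys]).astype(np.float32)))
E
```

```text
m [0.07 0.41 0.64]
24.8083 ('edge', (np.float32(0.09), 0.97), 'knob', (np.float32(-1.29), 0.96), 'foot', (np.float32(-0.22), 0.975)) [-0.23073559 -0.51572676  0.15934743]
dark comp [  34.     18.25   20.     51.5  2313.5 ] angle of rect vs rail ((170.07925415039062, 176.28659057617188), (79.28984069824219, 204.1879119873047), 6.340191841125488)
```

```bash
python3 - <<'E'
from h import *
p=bot.read_state()['tcp_pos'].copy(); p[2]=170; bot.line_to(p,150); print(bot.close_job())
E
```

```text
the job is handed in; nothing more can be done
None
```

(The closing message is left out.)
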